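Level the sprung potting plate and hold it down

ROBOT

A 6-joint arm with a two-finger parallel gripper is mounted at the origin on the work surface. World frame = base frame: x ahead of the robot, y to its left, z up, the work surface at z = 0. Lengths are in m, angles in degrees, forces in N, time in s.
With the tool pointing down it reaches from about 0.375 to 0.975 m from the base axis. Payload 3.8 kg.
Tool frame: the origin (TCP) lies on the centre line of the jaws, within the pads' length; the fingertips stand 8 mm ahead of it and the grasp point (between the pads) lies 11 mm behind it; z points along the fingers, y is the line along which they close (so a half turn about z gives the same grasp; the last joint's range is limited). The gripper opens to 88 mm and grips with 3 to 60 N. Pads are 18 mm wide; open, the fingers measure 123 mm over their backs; the gripper's body (75 mm by 187 mm) begins 45 mm behind the grasp point.
Start: joints at [69.849, 15.12, 91.902, -0, 72.978, -2.114], TCP at [0.209, 0.642, 0.218] pointing down, gripper open.
Joint ranges: [-150.88, 150.88], [-54.13, 125.18], [17.81, 147.31], [-75.09, 255.09], [0, 152.58], [-146.25, 146.25]. Speed limits (degrees/s): [147.25, 147.25, 180, 180, 180, 180].

INTERFACE

Orientations are given as a 3x3 rotation matrix whose columns are the frame's x, y, z axes.
In Python, from station import * gives the robot as it stands.
- The arm moves only by the shell command python3 -m handwheel 'ROWS' [OPENING] [FORCE]. ROWS is JSON, a list of rows, each an object with "dp": the shift along the world's x, y, z in mm, a list of three; "yaw": the turn about the world's z in degrees. A call has 1 to 5 rows; each row is the pose to reach, as a shift and turn from the pose commanded when the call began; what a row does not reach only later rows make up. A row lasts 1/10 s, in which the tool goes at most 50 mm and 8.59 degrees, less where a joint would pass 70% of its speed; a pose out of reach is approached as far as the arm can. A call with a gripper value outside its range is refused whole. OPENING is the closure in counts, from 0 (fully open) to 255 (shut), set as the call begins (- or left out, the last holds). The fingers move at their own pace and stop on an object; FORCE is the grip in N (left out, the last holds). Time passes only in rows, so rows that repeat a pose let the fingers close. It gives the time, the measured TCP pose, the force, the opening and the grip force at its end, in the units of the state.
- state(): the state, without advancing time (a new reading comes with each control period).
- camera(name): name is "scene" or "top" or "wrist"; returns the picture (480x640x3 uint8, red, green, blue); there is no depth.
- get_calibration(name): a dict with "fovy" (degrees; the focal length in pixels is half the picture's height over the tangent of half this angle, whatever the lens; pixels are square), "cx", "cy" (the principal point, pixels), "R" (3x3) and "t" (3): a world point X has camera coordinates R X + t; the wrist camera has in their place "T_tool_cam" (4x4, takes a point from camera to tool coordinates, whose origin is the TCP and whose axes are the flange's). Camera axes: x right, y down, z forward; pixel columns grow to the right and rows downward; lengths in m; the calibration is good to about 2 mm. A picture is of the moment at which its call begins: read the wrist's pose just before it. get_calibration takes no time and is no camera call.
- sign_off(): hands the job in; it is judged then, once.
The state is a dict: "t": time; "joints": joint angles; "joint_velocities": joint speeds; "tau": joint torques, N m; "tool_pos": TCP position; "tcp_rot": TCP orientation; "contact_force": force on the tool from outside, world axes, zero at the start; "moment": the same for the moment, N m; "grip_width": finger opening in m; "finger_force": force on a finger pad.
Only numpy, scipy, OpenCV 4.12 (cv2) and the standard library are available. Lean on these libraries where they do the work, as an engineer would, in place of code of your own. Each camera call takes 0.05 s, during which the arm holds its last target. There are 200 camera calls.

TASK

Level the bench's potting plate: stand the spirit level lengthwise on the middle of the sprung plate, and turn the wing-headed levelling foot so that the bubble rests between its two black lines while you press the level down until the plate is fully down on its stops. Finish pressing: end the job with the fingers still holding the level down, the plate on its stops and the bubble centred. Leave the jar, the tin and the tester where they are.

Things in the scene. Friction and masses are not known exactly. Their poses are not given: they have to be found in the camera images.
- level: Loose aluminium bar spirit level, black end caps, about 0.2 kg, 186 long (its x) x 24 wide (y) x 40 high; origin: centre of its underside. The -x half (x -90 to +2 mm) is solid with a flat top: grip it across the 24 mm there, and press there. A 76 mm green vial, read from above, fills the +x half, its middle at x = +40. Starts upright on the table to the robot's right
- bubble (a joint): Position of the white bubble (18 mm long) along the level's x from the vial's middle, m; 0 = centred between the two black lines 13 mm either side of the middle; runs -0.028 to 0.028. It goes to the higher end, 0.4 mm per mrad of tilt (positive: the level's +x end is higher), and takes about 1.5 s to come to rest
- plate_mid (a point): Centre of the top face of the stand's steel plate, 220 long x 110 wide x 8 thick, about 60 mm above the table. x axis: along the plate from the pivot end (hinge line 120 mm from this point) towards the levelling foot; z: the plate's normal, up. It tilts only lengthwise; crosswise it is always level
- plate (a joint): How far the sprung plate is pressed down on its frame, rad: 0 = lifted by its spring; 0.03 = fully down on its stops. It turns about the hinge line at the pivot end; the foot end drops. Fully down takes 3 to 8 N of push on the level, more the nearer the pivot; at 20 N things give a little and the bubble reads up to 2 mm off. Released, it lifts and the bubble shifts 12 mm to the foot end
- foot (a joint): Turn of the levelling foot, rad, 0 to 3.0, starts below 0.6; grows clockwise seen from above, stays where left (friction 0.12 N m). Each rad clockwise lifts the foot end of frame and plate by 0.03 rad (12 mm of bubble). The bench is out of true by an unknown amount, so the right setting differs each time: about 0.5 to 1.7 rad clockwise from the start
- foot_grip (a point): On the axis of the foot's black wing head, 285 mm from the hinge line, about 86 mm above the table. The wing is a bar 46 long (this frame's x, turns with the foot) x 14 thick (y, pinch here), its top 6 mm above this point, its lower edge 20 mm below, over a 40 mm disc. It rises with the frame, about 9 mm per rad clockwise
- jar: Bystander: lidded glass jar, 84 mm across, 120 high, on the table; origin at its underside
- tin: Bystander: low steel tin, 64 mm across, 26 high; origin at its underside
- tester: Bystander: small grey tester box, 75 x 50 x 22; origin at its underside
There are look-alikes about, which are no part of the job. Of the things shaped like the level, the aluminium one is meant.

How it is judged:
By the outcome, as a careful person would: the job done as asked, in the order asked, and still so for the second after the job is handed in, while the arm keeps its last pose, push and grip.
It also fails if it takes over 72 s, if anything falls off the work surface, if the arm or the gripper's body presses on something with over 40 N, if the wrist force passes 120 N, or if a joint passes its speed limit or range.

## Working session

There is one attempt and no reset: what is moved stays moved. The work goes in short steps, Python scripts to look and compute and a shell command to move; the robot and the scene stay as the last step left them, time stands still between calls to the robot, and variables do not carry over. Pictures are saved under pics/ and viewed, at most 10 in all, crops included, and the job is handed in when it is done.

```bash
ls; mkdir -p pics
python3 - <<'E'
from station import *
import cv2,numpy as np
for n in ["scene","top"]:
    im=camera(n); cv2.imwrite(f"pics/{n}0.png",im[:,:,::-1]); c=get_calibration(n); print(n,c)
print(get_calibration("wrist")); s=state(); print(s)
E
```

```text
pics
scene {'fovy': 42.50545701613163, 'cx': 320.17453553171566, 'cy': 236.09967383955836, 'R': array([[ 0.28746765,  0.95778977, -0.00105654],
       [ 0.70523523, -0.21241296, -0.67640521],
       [-0.64807841,  0.1936995 , -0.73652894]]), 't': array([-0.10344093, -0.35040026,  1.60547671])}
top {'fovy': 55.13334275016403, 'cx': 321.69902108323004, 'cy': 247.98565733309607, 'R': array([[ 0.00519316, -0.99993659, -0.00999196],
       [-0.99093538, -0.00380455, -0.13428548],
       [ 0.13423895,  0.01059875, -0.99089231]]), 't': array([-0.06204878,  0.56980602,  0.8298106 ])}
{'fovy': 66.14438217220116, 'cx': 318.509239155296, 'cy': 232.01051862788802, 'T_tool_cam': array([[-7.98506337e-04, -9.56577666e-01, -2.91476469e-01,
         7.53408672e-02],
       [ 9.99999541e-01, -9.18291254e-04,  2.74159124e-04,
        -4.39066946e-04],
       [-5.29914787e-04, -2.91476117e-01,  9.56577960e-01,
        -1.66760371e-01],
       [ 0.00000000e+00,  0.00000000e+00,  0.00000000e+00,
         1.00000000e+00]])}
{'t': 0.1, 'joints': array([ 6.98485868e+01,  1.51639089e+01,  9.19721856e+01, -1.80994907e-03,
        7.29797295e+01, -2.11491945e+00]), 'joint_velocities': array([-0.09962414, -0.1294627 , -0.08439404,  0.07068098,  0.04105223,
        0.0276086 ]), 'tau': array([-3.83863710e-05, -5.03621542e+01, -3.58073509e+01,  7.30201090e-02,
        2.33348657e-02, -5.18036336e-05]), 'tool_pos': array([0.20877787, 0.64117645, 0.21643528]), 'tcp_rot': array([[-9.50862357e-01,  3.09613197e-01, -6.68057116e-04],
       [ 3.09613914e-01,  9.50860443e-01, -1.90816853e-03],
       [ 4.44349260e-05, -2.02124541e-03, -9.99997956e-01]]), 'contact_force': array([-0.43366824,  0.132693  , -0.49648905]), 'moment': array([-0.01022099, -0.00066027, -0.00120412]), 'finger_force': 0.0, 'grip_width': 0.08840683545678014}
```

View pics/top0.png

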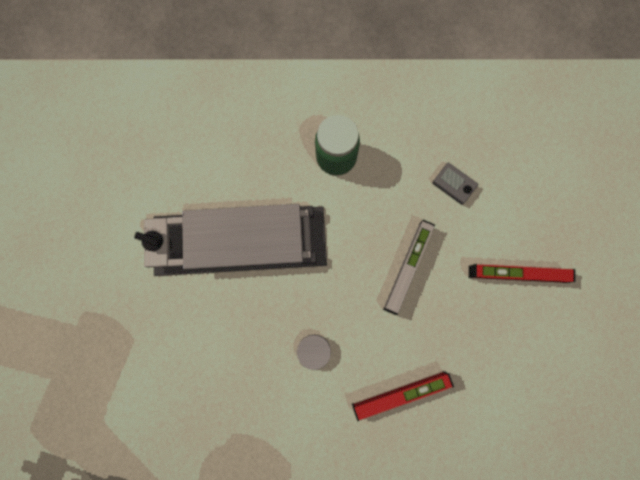

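View pics/scene0.png

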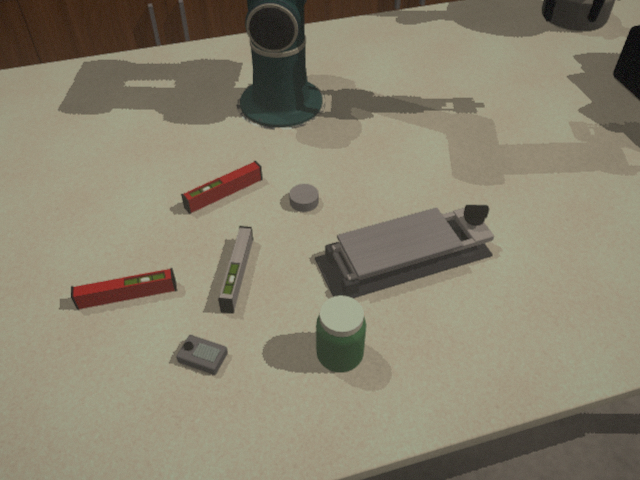

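Top view: the level-shaped things are aluminium/grey at (410,267), red at (522,273) and red at (404,396). The grey one fits "aluminium" with black caps, so I'll confirm it in a crop. Its vial is at the upper end (419,247). The plate is at (242,236), the foot wing at (152,240), the pivot at the right, the jar at (337,146), the tin at (314,352) and the tester at (456,183).

```bash
cat > h.py <<'E'
from station import *
import numpy as np,cv2
def K(c): f=240/np.tan(np.radians(c["fovy"]/2)); return f,c["cx"],c["cy"]
def pose(n,s=None):
    c=get_calibration(n)
    if n=="wrist":
        s=s or state(); T=c["T_tool_cam"]; R=s["tcp_rot"]
        return c,R@T[:3,:3],R@T[:3,3]+s["tool_pos"]
    return c,c["R"].T,-c["R"].T@c["t"]
def ray(n,px,z,s=None):
    c,R,o=pose(n,s); f,cx,cy=K(c)
    d=R@np.array([(px[0]-cx)/f,(px[1]-cy)/f,1]); return o+d*(z-o[2])/d[2]
def proj(n,X,s=None):
    c,R,o=pose(n,s); f,cx,cy=K(c); p=R.T@(np.asarray(X)-o); return np.array([cx+f*p[0]/p[2],cy+f*p[1]/p[2]])
E
python3 - <<'E'
from h import *
im=cv2.imread("pics/top0.png")
a=cv2.resize(im[200:330,370:450],None,fx=4.5,fy=4.5,interpolation=cv2.INTER_CUBIC)
b=cv2.resize(im[195:285,130:230],None,fx=4.3,fy=4.3,interpolation=cv2.INTER_CUBIC)
o=np.zeros((590,800,3),np.uint8);o[:a.shape[0],:a.shape[1]]=a;o[:b.shape[0],365:365+b.shape[1]]=b
cv2.imwrite("pics/crop.png",o)
for nm,px,z in [("lev+",(427.5,223),.04),("lev-",(391,311),.04),("plate",(242,236),.06),("pl corners",(183,207),.06),("",(300,205),.06),("",(302,262),.06),("",(184,269),.06),("foot",(152,240),.09),("tin",(314,352),.026),("jar",(337,135),.12),("tester",(456,183),.02)]: print(nm,ray("top",px,z).round(4))
E
```

```text
lev+ [ 0.6183 -0.2596  0.04  ]
lev- [ 0.4529 -0.1881  0.04  ]
plate [0.5889 0.0878 0.06  ]
pl corners [0.6434 0.1998 0.06  ]
 [ 0.6478 -0.0188  0.06  ]
 [ 0.5411 -0.0237  0.06  ]
 [0.5273 0.1927 0.06  ]
foot [0.5763 0.243  0.09  ]
tin [ 0.3767 -0.0461  0.026 ]
jar [ 0.7605 -0.0863  0.12  ]
tester [ 0.702  -0.3218  0.02  ]
```

View pics/crop.png

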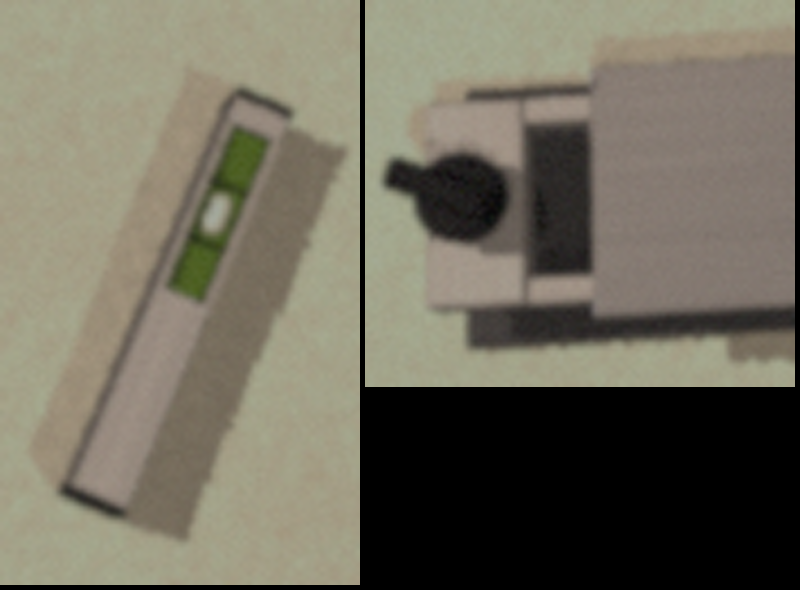

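The crop confirms a grey aluminium bar with black end caps and its vial at the far (+x) end, yaw about -23°. The wing foot shows at crop (462,198). I'm setting out over the plate for a close look on the way to the level.

```bash
R='{"dp":[142,-200,20],"yaw":-42}'; python3 -m handwheel '[{"dp":[138,-200,20],"yaw":-42},{"dp":[138,-200,20],"yaw":-42},{"dp":[138,-200,20],"yaw":-42},{"dp":[138,-200,20],"yaw":-42},{"dp":[138,-200,20],"yaw":-42}]' 0 && python3 -m handwheel '[{"dp":[138,-200,0],"yaw":-42},{"dp":[138,-200,0],"yaw":-42},{"dp":[138,-200,0],"yaw":-42},{"dp":[138,-200,0],"yaw":-42},{"dp":[138,-200,0],"yaw":-42}]'
python3 -m handwheel '[{"dp":[80,-100,0],"yaw":-17},{"dp":[80,-100,0],"yaw":-17},{"dp":[80,-100,0],"yaw":-17},{"dp":[80,-100,0],"yaw":-17}]'
python3 - <<'E'
from h import *
import pickle
s=state(); im=camera("wrist"); cv2.imwrite("pics/w1.png",im[:,:,::-1]); pickle.dump(s,open("s1.pkl","wb"))
E
```

```text
t: 0.6
tool_pos: [0.3477, 0.4396, 0.2373]
tcp_rot: [[-0.494, 0.869, -0.0], [0.869, 0.494, -0.001], [-0.001, -0.001, -1.0]]
contact_force: [-0.4, 0.2, -0.4]
grip_width: 0.0879
finger_force: 0.0
t: 1.1
tool_pos: [0.4857, 0.2395, 0.2373]
tcp_rot: [[0.215, 0.977, -0.0], [0.977, -0.215, -0.0], [-0.0, -0.0, -1.0]]
contact_force: [0.6, -0.3, 0.4]
grip_width: 0.0882
finger_force: 0.0
t: 1.5
tool_pos: [0.5666, 0.1386, 0.2369]
tcp_rot: [[0.489, 0.872, -0.0], [0.872, -0.489, -0.001], [-0.001, 0.0, -1.0]]
contact_force: [-0.3, 1.3, 0.2]
grip_width: 0.0884
finger_force: 0.0
```

View pics/w1.png

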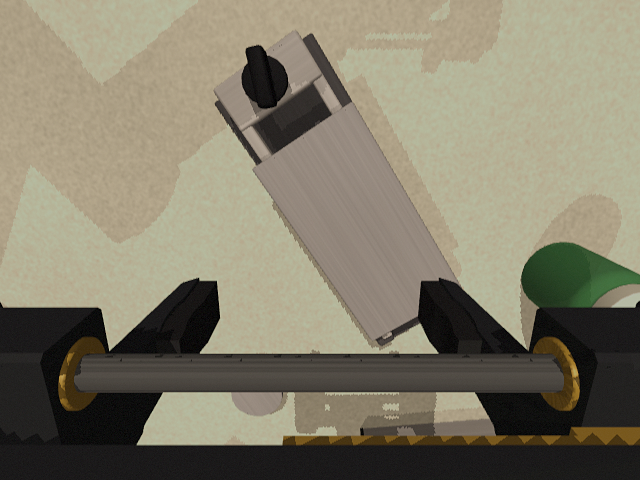

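The wrist view shows the wing head from (253,48) to (268,105). The plate's foot-end corners are (254,168) and (352,103), and its pivot-end corners are about (375,338) and (457,283). Next I compute positions.

Run:
```python
from h import *
import pickle
s=pickle.load(open("s1.pkl","rb"))
P=[ray("wrist",p,.061,s) for p in [(254,168),(352,103),(457,283),(375,338)]]
print(np.round(P,4)); P=np.array(P); 
print("mid",P.mean(0)); d=P[:2].mean(0)-P[2:].mean(0); print(np.linalg.norm(d),np.degrees(np.arctan2(d[1],d[0])))
f=(P[0]+P[1])/2; u=d/np.linalg.norm(d); print("mid from foot end",f-.11*u, "foot",f+.055*u)
a=ray("wrist",(253,48),.092,s);b=ray("wrist",(266,100),.092,s);print(a,b,(a+b)/2,np.linalg.norm(a-b),np.degrees(np.arctan2(*(a-b)[1::-1])))
```

```text
[[ 0.5305  0.1958  0.061 ]
 [ 0.6358  0.2017  0.061 ]
 [ 0.6482 -0.0032  0.061 ]
 [ 0.5468 -0.0197  0.061 ]]
mid [0.59031649 0.09363932 0.061     ]
0.2106879691501648 93.89442652223183
mid from foot end [0.59063272 0.08899406 0.061     ] foot [0.57942621 0.25361306 0.061     ]
[0.58531421 0.27432819 0.092     ] [0.57422694 0.23744757 0.092     ] [0.57977058 0.25588788 0.092     ] 0.03851113759291759 73.26785809376092
```

```bash
python3 -m handwheel '[{"dp":[-30,-165,-30],"yaw":-42},{"dp":[-30,-165,-30],"yaw":-42},{"dp":[-30,-165,-30],"yaw":-42},{"dp":[-30,-165,-30],"yaw":-42},{"dp":[-30,-165,-30],"yaw":-42}]' 60 && python3 -m handwheel '[{"dp":[-33,-182,-80],"yaw":-42},{"dp":[-33,-182,-80],"yaw":-42},{"dp":[-33,-182,-80],"yaw":-42},{"dp":[-33,-182,-80],"yaw":-42},{"dp":[-33,-182,-80],"yaw":-42},{"dp":[-33,-182,-80],"yaw":-42}]'; python3 -m handwheel '[{"dp":[-33,-182,-80],"yaw":-42},{"dp":[-33,-182,-80],"yaw":-42},{"dp":[-33,-182,-80],"yaw":-42},{"dp":[-33,-182,-80],"yaw":-42},{"dp":[-33,-182,-80],"yaw":-42}]'
python3 - <<'E'
from h import *
import pickle
s=state(); im=camera("wrist"); cv2.imwrite("pics/w2.png",im[:,:,::-1]); pickle.dump(s,open("s2.pkl","wb"))
print(np.degrees(np.arctan2(s["tcp_rot"][1,0],s["tcp_rot"][0,0])))
E
```

```text
t: 2.05
tool_pos: [0.5329, -0.0243, 0.2064]
tcp_rot: [[0.948, 0.318, -0.003], [0.318, -0.948, -0.0], [-0.002, -0.001, -1.0]]
contact_force: [-0.1, 0.5, -0.7]
grip_width: 0.0675
finger_force: 0.0
t: 2.55
tool_pos: [0.4988, -0.207, 0.1244]
tcp_rot: [[0.917, -0.399, -0.005], [-0.399, -0.917, 0.001], [-0.005, 0.001, -1.0]]
contact_force: [0.8, 0.7, -1.5]
grip_width: 0.0674
finger_force: 0.0
-23.535328279089683invalid input
```

View pics/w2.png

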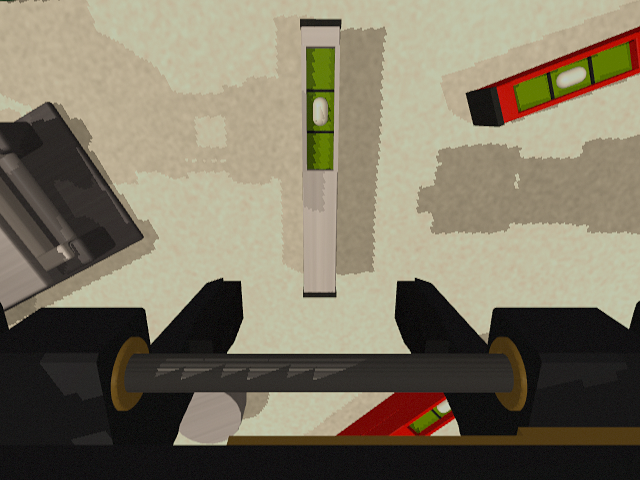

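The level is straight ahead in the wrist view, with ends at (321,22) and (319.5,294) and the vial at (320,108). It lies well aligned between the fingers.

Run:
```python
from h import *
import pickle
s=pickle.load(open("s2.pkl","rb"))
a=ray("wrist",(321,21),.04,s);b=ray("wrist",(319.5,295),.04,s);u=(a-b)/np.linalg.norm(a-b)
print(a,b,np.linalg.norm(a-b),np.degrees(np.arctan2(u[1],u[0])))
m=(a+b)/2; print(m, "grip target",m-.030*u, "delta mm",(m-.030*u-s["tool_pos"])*1000)
```

```text
[ 0.61906455 -0.26151675  0.04      ] [ 0.4513376  -0.18747563  0.04      ] 0.1833423474171351 -23.818506263702492
[ 0.53520107 -0.22449619  0.04      ] grip target [ 0.50775619 -0.21238097  0.04      ] delta mm [  8.99557844  -5.37549682 -84.40076934]
```

```bash
python3 -m handwheel '[{"dp":[9,-5,-50],"yaw":0},{"dp":[9,-5,-90],"yaw":0},{"dp":[9,-5,-103],"yaw":0},{"dp":[9,-5,-103],"yaw":0}]'
python3 -m handwheel '[{"dp":[0,0,0],"yaw":0},{"dp":[0,0,0],"yaw":0},{"dp":[0,0,0],"yaw":0},{"dp":[0,0,0],"yaw":0},{"dp":[0,0,0],"yaw":0}]' 255 25
python3 -m handwheel '[{"dp":[0,0,0],"yaw":0},{"dp":[0,0,0],"yaw":0},{"dp":[0,0,30],"yaw":0},{"dp":[0,0,60],"yaw":0},{"dp":[0,0,60],"yaw":0}]'
```

```text
t: 3.0
tool_pos: [0.509, -0.2077, 0.0225]
tcp_rot: [[0.921, -0.389, -0.005], [-0.389, -0.921, 0.003], [-0.006, -0.001, -1.0]]
contact_force: [-0.5, -0.4, 0.0]
grip_width: 0.0674
finger_force: 0.0
t: 3.5
tool_pos: [0.5116, -0.2105, 0.0255]
tcp_rot: [[0.92, -0.391, 0.001], [-0.391, -0.92, -0.001], [0.002, 0.0, -1.0]]
contact_force: [0.1, 0.7, -0.8]
grip_width: 0.0293
finger_force: 0.0
t: 4.0
tool_pos: [0.5144, -0.2118, 0.089]
tcp_rot: [[0.92, -0.391, 0.007], [-0.391, -0.92, -0.003], [0.008, 0.0, -1.0]]
contact_force: [0.8, -0.6, 0.5]
grip_width: 0.0004
finger_force: 0.0
```

The fingers shut on nothing, so I'm taking a look.

Run:
```python
from h import *
import pickle
s=state(); im=camera("wrist"); cv2.imwrite("pics/w3.png",im[:,:,::-1]); pickle.dump(s,open("s3.pkl","wb"))
print(s["t"],s["tool_pos"],s["joints"],s["joint_velocities"],s["grip_width"],s["contact_force"]); s=state();print(s["tool_pos"],s["grip_width"])
```

```text
4.0 [ 0.51436227 -0.21177727  0.08904951] [-2.49455192e+01  8.68553899e+00  1.14069264e+02  2.86493344e-03
  5.67751759e+01  8.80935908e+01] [-0.00371841  2.00310215  2.54197859 -0.0421682  -2.33369479 -0.03202525] 0.0004098922818479358 [ 0.81972681 -0.56325606  0.47826168]
[ 0.51298709 -0.2111582   0.08701897] 0.0005904937984643427
```

View pics/w3.png

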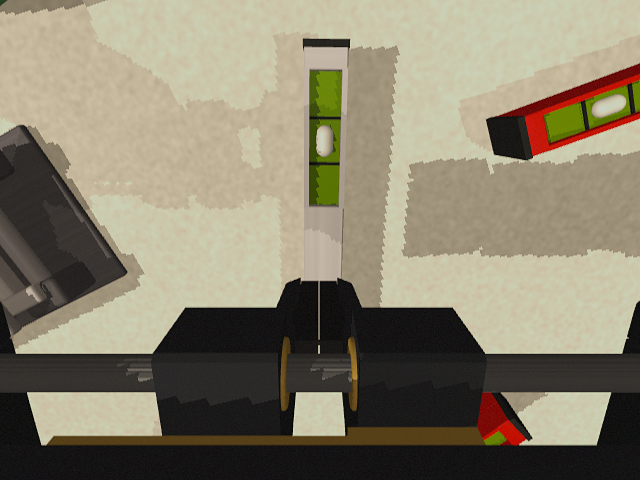

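The level still stands upright, far end at (326,43), with its centre line meeting the closed fingers at (323,280). I lifted before the grip had built up. I'll reopen, go deeper and wait longer.

```bash
python3 - <<'E'
from h import *
import pickle
s=pickle.load(open("s3.pkl","rb"))
a=ray("wrist",(326.5,42),.04,s);b=ray("wrist",(322.8,280),.04,s);u=(a-b)/np.linalg.norm(a-b)
print(a,b,np.degrees(np.arctan2(u[1],u[0])), np.degrees(np.arctan2(s["tcp_rot"][1,0],s["tcp_rot"][0,0])))
m=a-.093*u; print(m, "grip delta mm",(m-.030*u-s["tool_pos"])*1000)
E
python3 -m handwheel '[{"dp":[0,0,0],"yaw":0},{"dp":[0,0,0],"yaw":0},{"dp":[0,0,0],"yaw":0},{"dp":[0,0,0],"yaw":0},{"dp":[0,0,0],"yaw":0}]' 80 40
```

```text
[ 0.61869178 -0.26115852  0.04      ] [ 0.49306965 -0.2059691   0.04      ] -23.717269543578524 -23.040615737723204
[ 0.53354643 -0.22375171  0.04      ] grip delta mm [ -8.28208655   0.09227111 -49.04950807]
t: 4.55
tool_pos: [0.5106, -0.21, 0.0839]
tcp_rot: [[0.92, -0.391, -0.001], [-0.391, -0.92, 0.001], [-0.001, -0.0, -1.0]]
contact_force: [-0.3, 0.3, 0.2]
grip_width: 0.0387
finger_force: 0.0
```

```bash
python3 -m handwheel '[{"dp":[-4,-2,0],"yaw":-0.7},{"dp":[-4,-2,0],"yaw":-0.7},{"dp":[-4,-2,-40],"yaw":-0.7},{"dp":[-4,-2,-66],"yaw":-0.7},{"dp":[-4,-2,-66],"yaw":-0.7}]' 70
python3 -m handwheel '[{"dp":[0,0,0],"yaw":0},{"dp":[0,0,0],"yaw":0},{"dp":[0,0,0],"yaw":0},{"dp":[0,0,0],"yaw":0},{"dp":[0,0,0],"yaw":0}]' 255 40
python3 -m handwheel '[{"dp":[0,0,0],"yaw":0},{"dp":[0,0,0],"yaw":0},{"dp":[0,0,0],"yaw":0},{"dp":[0,0,0],"yaw":0},{"dp":[0,0,0],"yaw":0}]'
```

```text
t: 5.05
tool_pos: [0.5033, -0.2106, 0.0148]
tcp_rot: [[0.915, -0.403, -0.007], [-0.403, -0.915, 0.003], [-0.008, -0.0, -1.0]]
contact_force: [-0.4, -0.3, -0.4]
grip_width: 0.0642
finger_force: 0.0
t: 5.55
tool_pos: [0.5077, -0.2125, 0.0196]
tcp_rot: [[0.915, -0.403, 0.002], [-0.403, -0.915, -0.001], [0.002, 0.0, -1.0]]
contact_force: [0.6, 0.2, -1.3]
grip_width: 0.0259
finger_force: 0.0
t: 6.05
tool_pos: [0.5077, -0.2125, 0.0193]
tcp_rot: [[0.915, -0.403, 0.001], [-0.403, -0.915, -0.001], [0.001, 0.0, -1.0]]
contact_force: [-0.5, -0.3, 5.8]
grip_width: 0.0005
finger_force: 2.8
```

Run:
```python
from h import *
import pickle
s=state(); w=camera("wrist"); sc=camera("scene"); t=camera("top"); pickle.dump(s,open("s4.pkl","wb"))
print(s["tool_pos"],s["grip_width"],s["finger_force"],proj("wrist",s["tool_pos"],s))
np.savez("i4.npz",w=w,sc=sc,t=t)
o=np.zeros((600,800,3),np.uint8)
o[:300,:400]=cv2.resize(w,(400,300)); c=sc[140:365,150:450]; o[:300,400:]=cv2.resize(c,(400,300))
c=t[190:340,350:550]; o[300:,:400]=cv2.resize(c,(400,300)); 
s2=pickle.load(open("s3.pkl","rb")); print("w3 tcp",proj("wrist",s2["tool_pos"],s2))
o[300:,400:]=cv2.resize(w[150:450,120:520],(400,300))
cv2.imwrite("pics/c4.png",o[:,:,::-1])
```

```text
[ 0.5077104  -0.21253131  0.01932372] 0.0004754392006335648 2.7881083984721045 [317.93584712 279.89210904]
w3 tcp [317.93584712 279.89210904]
```

View pics/c4.png

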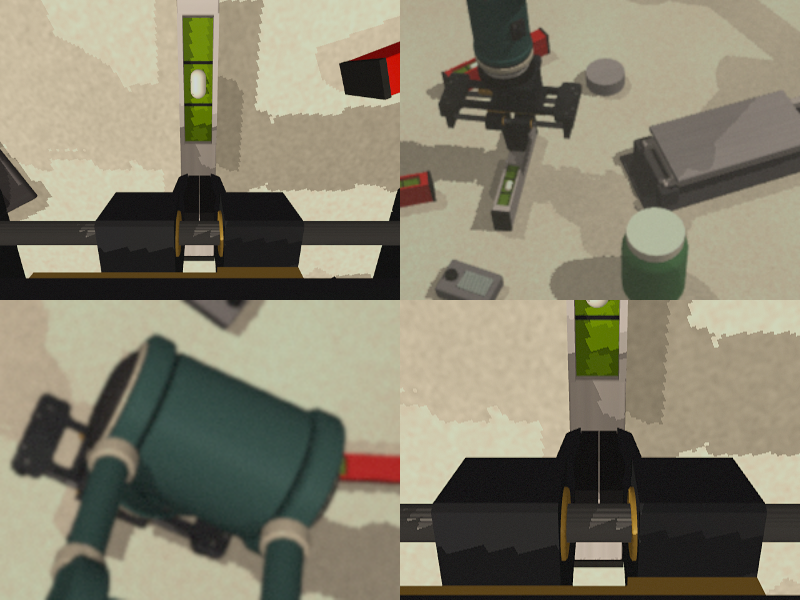

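Run:
```python
from h import *
import pickle
from scipy.optimize import least_squares
T=get_calibration("wrist")["T_tool_cam"];f,cx,cy=K(get_calibration("wrist"))
w4=np.load("i4.npz")["w"].astype(int)
def prof(im,col):
    c=im[:,col-2:col+3].mean(1); return ["%d:%s"%(r,",".join(map(str,c[r].astype(int)))) for r in range(0,480,4)]
print(" ".join(prof(w4,310)))
def row(x,z,x0):  # tool coords
    p=np.linalg.inv(T)@np.array([x0[0]+x*np.cos(x0[2]),0,x0[1]+x*np.sin(x0[2]),1]); return cy+f*p[1]/p[2]
for nm,xs,rs in [("w2",[92,78,53,27,2,-93],[21,46,91,132,170,295]),("w3",[93,78,53,27,2],[42,70,118,163,206]),("w4",[78,53,27,2],[24,99.5,167,229]),]:
    r=least_squares(lambda q:[row(x/1000,0,q)-y for x,y in zip(xs,rs)],[.03,-.02,0]); print(nm,r.x.round(4),r.fun.round(1), "end -93 row",row(-.093,0,r.x))
for z in (.011,.04,.05): print(proj("scene",(.5077,-.2125,z)), )
```

```text
0:201,187,172 4:201,187,173 8:199,186,171 12:199,186,171 16:199,185,171 20:201,188,172 24:141,129,116 28:104,118,57 32:114,141,13 36:113,140,13 40:113,140,14 44:112,140,8 48:113,141,13 52:112,141,10 56:113,141,11 60:112,141,11 64:111,139,8 68:113,140,7 72:112,139,8 76:112,140,10 80:112,139,7 84:112,141,10 88:106,132,11 92:106,133,11 96:115,143,8 100:37,32,34 104:105,132,4 108:97,122,11 112:120,134,56 116:205,194,169 120:208,211,187 124:207,212,200 128:208,213,201 132:208,213,200 136:208,213,201 140:208,213,200 144:207,213,200 148:208,213,192 152:208,201,176 156:103,118,44 160:109,137,1 164:102,129,3 168:32,27,31 172:99,125,2 176:97,124,2 180:95,121,2 184:83,107,3 188:96,121,3 192:94,119,1 196:91,116,1 200:77,99,2 204:69,89,4 208:66,87,7 212:73,94,7 216:72,93,7 220:73,94,7 224:59,78,2 228:92,83,75 232:117,106,96 236:118,107,97 240:118,108,97 244:118,107,96 248:118,107,96 252:117,107,97 256:117,107,96 260:117,107,96 264:117,106,95 268:117,107,96 272:117,106,95 276:118,107,95 280:95,86,77 284:18,17,17 288:17,16,16 292:19,17,16 296:19,18,16 300:17,17,14 304:19,17,17 308:18,17,18 312:19,1
[... 205 characters left out ...]
4,70,63 380:55,52,48 384:54,51,46 388:54,50,47 392:158,145,130 396:191,177,160 400:190,177,160 404:190,176,160 408:195,181,165 412:40,39,35 416:30,28,26 420:208,208,181 424:208,206,178 428:208,208,181 432:208,207,179 436:105,85,46 440:89,65,25 444:77,58,24 448:18,19,20 452:19,20,19 456:20,20,21 460:20,18,20 464:19,19,19 468:19,18,18 472:21,20,21 476:20,21,21
w2 [ 0.0405  0.0856 -0.0262] [-0.1  0.6 -0.9  0.3  0.2 -0.1] end -93 row 294.9382092184746
w3 [0.0241 0.0487 0.103 ] [-0.3  0.7 -0.8  0.4 -0.1] end -93 row 351.5774488266078
w4 [ 0.0302 -0.0196  0.0079] [ 0.3 -1.   1.1 -0.4] end -93 row 415.01396848807553
[239.20012567 258.90073788]
[237.75010861 249.26640889]
[237.23811861 245.86460056]
```

The fit shows the level exactly where expected. The finger tips appear at row 280 with a 154 px gap for 67 mm, so they sit about 20 mm behind the reported TCP, not 8 mm ahead of it. The fingers closed on top of the level (Fz 5.8 N). From here on I use tip z = reported z + 20 mm.

```bash
python3 -m handwheel '[{"dp":[0,0,8],"yaw":0},{"dp":[0,0,8],"yaw":0},{"dp":[0,0,8],"yaw":0},{"dp":[0,0,8],"yaw":0},{"dp":[0,0,8],"yaw":0}]' 100 40
python3 -m handwheel '[{"dp":[0,0,0],"yaw":0},{"dp":[0,0,-15],"yaw":0},{"dp":[0,0,-32],"yaw":0},{"dp":[0,0,-32],"yaw":0},{"dp":[0,0,-32],"yaw":0}]'
python3 -m handwheel '[{"dp":[0,0,0],"yaw":0},{"dp":[0,0,0],"yaw":0},{"dp":[0,0,0],"yaw":0},{"dp":[0,0,0],"yaw":0},{"dp":[0,0,0],"yaw":0}]' 255 40
```

```text
t: 6.7
tool_pos: [0.5066, -0.212, 0.0262]
tcp_rot: [[0.915, -0.403, -0.001], [-0.403, -0.915, 0.0], [-0.001, -0.0, -1.0]]
contact_force: [0.6, 0.2, -0.2]
grip_width: 0.0385
finger_force: 0.0
t: 7.2
tool_pos: [0.5061, -0.2117, -0.0065]
tcp_rot: [[0.915, -0.403, -0.002], [-0.403, -0.915, 0.001], [-0.002, -0.0, -1.0]]
contact_force: [0.1, -0.9, 0.5]
grip_width: 0.0535
finger_force: 0.0
t: 7.7
tool_pos: [0.5074, -0.2123, -0.0049]
tcp_rot: [[0.915, -0.402, 0.001], [-0.402, -0.915, -0.0], [0.001, -0.0, -1.0]]
contact_force: [-0.4, -0.4, 2.2]
grip_width: 0.0239
finger_force: 40.0
```

Gripped: width 23.9 mm at 40 N. Now I lift and carry it.

```bash
python3 -m handwheel '[{"dp":[0,0,40],"yaw":0},{"dp":[0,0,80],"yaw":0},{"dp":[0,0,120],"yaw":5},{"dp":[5,20,150],"yaw":12},{"dp":[10,40,150],"yaw":20}]'
python3 -m handwheel '[{"dp":[15,40,0],"yaw":8},{"dp":[25,80,0],"yaw":16},{"dp":[40,120,0],"yaw":25},{"dp":[50,140,0],"yaw":33},{"dp":[60,160,0],"yaw":41}]'
python3 -m handwheel '[{"dp":[10,35,0],"yaw":8},{"dp":[15,70,0],"yaw":16},{"dp":[15,72,0],"yaw":25},{"dp":[15,72,0],"yaw":33},{"dp":[15,72,0],"yaw":41}]'
python3 -m handwheel '[{"dp":[0,0,0],"yaw":8},{"dp":[0,0,0],"yaw":14.7},{"dp":[0,0,0],"yaw":14.7},{"dp":[0,0,0],"yaw":14.7},{"dp":[0,0,0],"yaw":14.7}]'
python3 - <<'E'
from h import *
import pickle
s=state(); w=camera("wrist"); pickle.dump(s,open("s5.pkl","wb")); np.savez("i5.npz",w=w)
print(s["tool_pos"],np.degrees(np.arctan2(s["tcp_rot"][1,0],s["tcp_rot"][0,0])),s["contact_force"])
cv2.imwrite("pics/w5.png",w[:,:,::-1])
E
```

```text
t: 8.2
tool_pos: [0.5204, -0.1735, 0.1502]
tcp_rot: [[0.998, -0.061, 0.009], [-0.061, -0.998, -0.004], [0.009, 0.003, -1.0]]
contact_force: [-0.1, 0.3, -1.6]
grip_width: 0.0232
finger_force: 40.0
t: 8.7
tool_pos: [0.5766, -0.0105, 0.1439]
tcp_rot: [[0.791, 0.611, -0.001], [0.611, -0.791, -0.0], [-0.001, -0.001, -1.0]]
contact_force: [-0.3, -0.6, -2.5]
grip_width: 0.0236
finger_force: 40.0
t: 9.2
tool_pos: [0.5912, 0.0604, 0.1437]
tcp_rot: [[0.196, 0.981, -0.002], [0.981, -0.196, -0.0], [-0.001, -0.002, -1.0]]
contact_force: [-0.5, 0.7, -1.9]
grip_width: 0.0236
finger_force: 40.0
t: 9.7
tool_pos: [0.5918, 0.0598, 0.1444]
tcp_rot: [[-0.05, 0.999, -0.0], [0.999, 0.05, -0.0], [-0.0, -0.0, -1.0]]
contact_force: [-0.0, -0.2, -1.5]
grip_width: 0.0237
finger_force: 40.0
[0.59179491 0.05975377 0.14435546] 92.84861467150631 [-0.02861478 -0.16646901 -1.47612865]
```

View pics/w5.png

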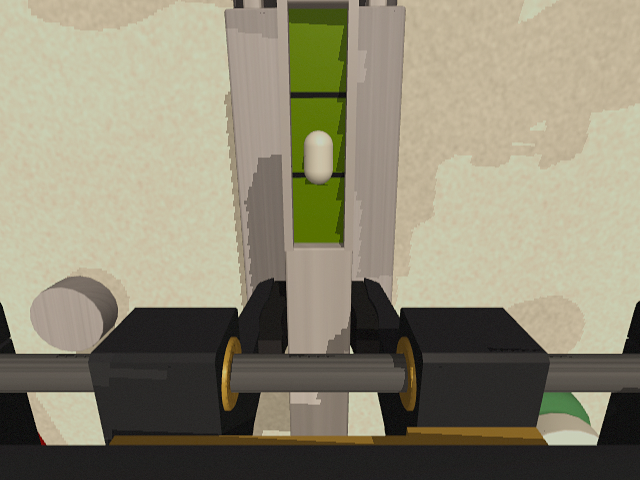

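The level is parallel to the plate and centred across it (plate edges at columns 228 and 404, level at 318). The plate's foot end is at row ~8. I check the lengthwise position, then lower.

```bash
python3 - <<'E'
from h import *
import pickle
s=pickle.load(open("s5.pkl","rb"))
for z in (.06,.066):print(ray("wrist",(316,8),z,s))
print(ray("wrist",(228,10),.063,s),ray("wrist",(404,10),.063,s))
E
python3 -m handwheel '[{"dp":[0,0,-35],"yaw":0},{"dp":[0,0,-60],"yaw":0},{"dp":[0,0,-68],"yaw":0},{"dp":[0,0,-70],"yaw":0},{"dp":[0,0,-70],"yaw":0}]'
python3 -m handwheel '[{"dp":[0,0,-3],"yaw":0},{"dp":[0,0,-5],"yaw":0},{"dp":[0,0,-6],"yaw":0}]'
```

```text
[0.58328823 0.19878807 0.06      ]
[0.58340402 0.19725694 0.066     ]
[0.53111977 0.1944258  0.063     ] [0.63565345 0.19952264 0.063     ]
t: 10.25
tool_pos: [0.5926, 0.0599, 0.0753]
tcp_rot: [[-0.051, 0.999, 0.001], [0.999, 0.051, 0.0], [0.0, 0.001, -1.0]]
contact_force: [-0.6, -0.9, -2.0]
grip_width: 0.0237
finger_force: 40.0
t: 10.55
tool_pos: [0.5925, 0.0599, 0.0693]
tcp_rot: [[-0.052, 0.999, 0.001], [0.999, 0.052, 0.0], [0.0, 0.001, -1.0]]
contact_force: [0.3, 0.6, -3.6]
grip_width: 0.0236
finger_force: 40.0
```

```bash
python3 -m handwheel '[{"dp":[0,-1,-2],"yaw":0},{"dp":[0,-2,-4],"yaw":0},{"dp":[0,-2,-4],"yaw":0}]'
python3 -m handwheel '[{"dp":[0,0,-1],"yaw":0},{"dp":[0,0,-2],"yaw":0},{"dp":[0,0,-2],"yaw":0}]'
python3 -m handwheel '[{"dp":[0,0,-1],"yaw":0},{"dp":[0,0,-2],"yaw":0},{"dp":[0,0,-2],"yaw":0}]'
python3 -m handwheel '[{"dp":[0,0,-1],"yaw":0},{"dp":[0,0,-2],"yaw":0},{"dp":[0,0,-2],"yaw":0}]'
```

```text
t: 10.85
tool_pos: [0.5917, 0.0576, 0.0642]
tcp_rot: [[-0.052, 0.999, -0.001], [0.999, 0.052, -0.0], [-0.0, -0.001, -1.0]]
contact_force: [0.4, -0.1, -1.6]
grip_width: 0.0239
finger_force: 40.0
t: 11.15
tool_pos: [0.5919, 0.0578, 0.0624]
tcp_rot: [[-0.052, 0.999, -0.0], [0.999, 0.052, -0.0], [-0.0, -0.0, -1.0]]
contact_force: [0.2, -0.2, -2.5]
grip_width: 0.0235
finger_force: 40.0
t: 11.45
tool_pos: [0.5918, 0.0578, 0.0604]
tcp_rot: [[-0.052, 0.999, -0.0], [0.999, 0.052, -0.0], [-0.0, -0.0, -1.0]]
contact_force: [-0.3, -0.1, -2.0]
grip_width: 0.0237
finger_force: 40.0
t: 11.75
tool_pos: [0.5918, 0.0578, 0.0584]
tcp_rot: [[-0.052, 0.999, -0.0], [0.999, 0.052, -0.0], [-0.0, -0.0, -1.0]]
contact_force: [0.1, -0.0, -2.1]
grip_width: 0.0234
finger_force: 40.0
```

```bash
python3 -m handwheel '[{"dp":[0,0,-1],"yaw":0},{"dp":[0,0,-2],"yaw":0},{"dp":[0,0,-2],"yaw":0}]'
python3 -m handwheel '[{"dp":[0,0,-1],"yaw":0},{"dp":[0,0,-2],"yaw":0},{"dp":[0,0,-2],"yaw":0}]'
python3 -m handwheel '[{"dp":[0,0,-1],"yaw":0},{"dp":[0,0,-2],"yaw":0},{"dp":[0,0,-2],"yaw":0}]'
```

```text
t: 12.05
tool_pos: [0.5918, 0.0578, 0.0564]
tcp_rot: [[-0.052, 0.999, -0.0], [0.999, 0.052, -0.0], [-0.0, -0.0, -1.0]]
contact_force: [0.2, -0.3, -2.1]
grip_width: 0.0235
finger_force: 40.0
t: 12.35
tool_pos: [0.5922, 0.0578, 0.055]
tcp_rot: [[-0.052, 0.999, 0.0], [0.999, 0.052, 0.0], [0.0, 0.0, -1.0]]
contact_force: [-0.0, 0.1, -0.5]
grip_width: 0.0235
finger_force: 40.0
t: 12.65
tool_pos: [0.5925, 0.0582, 0.054]
tcp_rot: [[-0.052, 0.999, 0.001], [0.999, 0.052, 0.0], [0.0, 0.001, -1.0]]
contact_force: [-3.5, 1.8, 7.8]
grip_width: 0.0233
finger_force: 40.0
```

```bash
python3 -m handwheel '[{"dp":[0,0,1],"yaw":0},{"dp":[0,0,1],"yaw":0},{"dp":[0,0,1],"yaw":0},{"dp":[0,0,1],"yaw":0}]' 140
python3 -m handwheel '[{"dp":[0,0,25],"yaw":0},{"dp":[0,8,40],"yaw":0},{"dp":[0,8,40],"yaw":0},{"dp":[0,8,40],"yaw":0}]'
python3 -m handwheel '[{"dp":[0,0,0],"yaw":0},{"dp":[0,0,0],"yaw":0},{"dp":[0,0,0],"yaw":0},{"dp":[0,0,0],"yaw":0},{"dp":[0,0,0],"yaw":0}]' 255
python3 - <<'E'
from h import *
s=state(); w=camera("wrist"); np.savez("i6.npz",w=w); im=w.astype(int)
wh=(im.min(2)>150)[:240]; g=(im[:,:,1]-im[:,:,2]>60)
print(s["tool_pos"])
c=g[:,300:340].sum(1); r=np.where(c>8)[0]; print("vial rows",r.min(),r.max(), [int(x) for x in r[np.where(np.diff(r)>1)[0]]])
print(["%d:%s"%(k,",".join(map(str,im[k,316:321].mean(0).astype(int)))) for k in range(0,280,5)])
E
```

```text
t: 13.05
tool_pos: [0.5919, 0.0578, 0.0533]
tcp_rot: [[-0.052, 0.999, -0.0], [0.999, 0.052, -0.0], [-0.0, -0.0, -1.0]]
contact_force: [-0.6, 0.4, 0.4]
grip_width: 0.0397
finger_force: 0.0
t: 13.45
tool_pos: [0.5925, 0.0662, 0.0941]
tcp_rot: [[-0.052, 0.999, 0.001], [0.999, 0.052, 0.0], [-0.0, 0.001, -1.0]]
contact_force: [-0.3, 0.0, -0.1]
grip_width: 0.0398
finger_force: 0.0
t: 13.95
tool_pos: [0.5918, 0.0657, 0.0933]
tcp_rot: [[-0.052, 0.999, -0.0], [0.999, 0.052, -0.0], [-0.0, -0.0, -1.0]]
contact_force: [-0.3, 0.7, -0.3]
grip_width: 0.0021
finger_force: 0.0
[0.59183519 0.06574301 0.09328827]
vial rows 58 438 [118, 178, 232]
['0:156,144,133', '5:156,143,133', '10:148,137,126', '15:33,30,26', '20:32,30,26', '25:181,169,155', '30:181,167,154', '35:181,168,154', '40:178,164,150', '45:174,161,147', '50:173,160,146', '55:72,64,59', '60:60,76,15', '65:59,76,14', '70:93,118,11', '75:107,134,13', '80:105,133,9', '85:105,132,11', '90:105,132,13', '95:106,132,11', '100:105,131,11', '105:104,131,5', '110:104,131,6', '115:104,131,4', '120:32,28,29', '125:103,129,3', '130:143,148,93', '135:198,203,187', '140:198,203,197', '145:198,203,183', '150:198,203,183', '155:198,203,183', '160:199,188,163', '165:179,167,143', '170:118,109,92', '175:74,96,4', '180:24,21,22', '185:102,128,1', '190:101,128,2', '195:101,128,0', '200:101,128,3', '205:100,128,0', '210:99,127,0', '215:101,127,0', '220:100,127,0', '225:100,127,0', '230:101,128,0', '235:134,122,109', '240:191,177,160', '245:169,155,140', '250:170,156,142', '255:169,156,141', '260:170,156,142', '265:169,156,142', '270:169,156,142', '275:169,156,142']
```

The bubble is readable: lines at rows 120 and 180, bubble at 130–171, so it is about centred while unpressed. Now I press and read.

```bash
cat >> h.py <<'E'
def bubble(n=4):
    v=[]
    for _ in range(n):
        im=camera("wrist").astype(int); c=im[:300,312:325].mean(1); g=c[:,1]-c[:,2]
        rows=np.arange(300)
        gr=np.where((g>40)&(c[:,2]<45))[0]; top,bot=gr.min(),gr.max()
        dk=[r for r in range(top+4,bot-3) if c[r].max()<75]
        sp=np.split(dk,np.where(np.diff(dk)>3)[0]+1); L=[float(np.mean(k)) for k in sp]
        wh=np.where((c[:,2]>60)&(rows>top+3)&(rows<bot-3))[0]
        xs=[38,13,-13,-38]
        pts=[top-.5]+L+[bot+.5] if len(L)==2 else [top-.5,None,None,bot+.5]
        X=[x for x,p in zip(xs,pts) if p is not None]; P=[p for p in pts if p is not None]
        q=np.polyfit(P,X,min(2,len(P)-1)); v.append((round(float(np.polyval(q,wh.min()-.5)+np.polyval(q,wh.max()+.5))/2,2)))
    return v,(int(top),int(bot)),L,(int(wh.min()),int(wh.max()))
E
python3 -c "
from h import *
print(bubble(1))"
python3 -m handwheel '[{"dp":[0,0,-5],"yaw":0},{"dp":[0,0,-9],"yaw":0},{"dp":[0,0,-12],"yaw":0},{"dp":[0,0,-12],"yaw":0}]'
python3 -m handwheel '[{"dp":[0,0,-1],"yaw":0},{"dp":[0,0,-2],"yaw":0},{"dp":[0,0,-3],"yaw":0},{"dp":[0,0,-3],"yaw":0}]'
python3 -m handwheel '[{"dp":[0,0,-1],"yaw":0},{"dp":[0,0,-2],"yaw":0},{"dp":[0,0,-2],"yaw":0}]'
```

```text
([-2.39], (58, 232), [67.0, 120.0, 180.5], (131, 170))
t: 14.45
tool_pos: [0.5914, 0.0658, 0.0807]
tcp_rot: [[-0.052, 0.999, -0.001], [0.999, 0.052, -0.0], [-0.0, -0.001, -1.0]]
contact_force: [0.5, 0.8, 0.1]
grip_width: 0.0005
finger_force: 0.0
t: 14.85
tool_pos: [0.5922, 0.0659, 0.079]
tcp_rot: [[-0.052, 0.999, 0.0], [0.999, 0.052, 0.0], [0.0, 0.0, -1.0]]
contact_force: [-1.3, -0.2, 2.1]
grip_width: 0.0001
finger_force: 1.1
t: 15.15
tool_pos: [0.5923, 0.0667, 0.0773]
tcp_rot: [[-0.051, 0.999, 0.001], [0.999, 0.051, 0.001], [0.001, 0.001, -1.0]]
contact_force: [-1.0, 3.8, 5.2]
grip_width: 0.0007
finger_force: 2.8
```

```bash
sed -i 's/c\[r\].max()<75/c[r].max()<55/' h.py
python3 -m handwheel '[{"dp":[0,-1,-1],"yaw":0},{"dp":[0,-1,-2],"yaw":0},{"dp":[0,-1,-2],"yaw":0}]'
python3 -m handwheel '[{"dp":[0,0,-1],"yaw":0},{"dp":[0,0,-1],"yaw":0},{"dp":[0,0,-1],"yaw":0}]'
python3 -c "
from h import *
print(bubble(2),state()['contact_force'])"
```

```text
t: 15.45
tool_pos: [0.593, 0.0663, 0.0762]
tcp_rot: [[-0.051, 0.999, 0.002], [0.999, 0.051, 0.002], [0.002, 0.002, -1.0]]
contact_force: [-2.0, 4.1, 7.0]
grip_width: 0.0007
finger_force: 3.9
t: 15.75
tool_pos: [0.5932, 0.0664, 0.0759]
tcp_rot: [[-0.051, 0.999, 0.003], [0.999, 0.051, 0.002], [0.002, 0.003, -1.0]]
contact_force: [-2.6, 4.5, 11.1]
grip_width: 0.0006
finger_force: 5.5
([-12.94, -13.34], (54, 241), [120.5], (160, 201)) [-2.19603743  5.38935104 11.12998274]
```

```bash
python3 - <<'E'
s=open("h.py").read()
s=s.replace("        pts=[top-.5]+L+[bot+.5] if len(L)==2 else [top-.5,None,None,bot+.5]\n","""        mid=top+.53*(bot-top); u=[l for l in L if l<mid]; d=[l for l in L if l>=mid]
        pts=[top-.5,u[0] if len(u)==1 else None,d[0] if len(d)==1 else None,bot+.5]
""");open("h.py","w").write(s)
E
python3 -m handwheel '[{"dp":[0,0,0],"yaw":0},{"dp":[0,0,0],"yaw":0},{"dp":[0,0,0],"yaw":0},{"dp":[0,0,0],"yaw":0},{"dp":[0,0,0],"yaw":0}]' >/dev/null
python3 -m handwheel '[{"dp":[0,0,0],"yaw":0},{"dp":[0,0,0],"yaw":0},{"dp":[0,0,0],"yaw":0},{"dp":[0,0,0],"yaw":0},{"dp":[0,0,0],"yaw":0}]'
python3 -c "
from h import *
print(bubble(3),state()['contact_force'])"
```

```text
t: 16.85
tool_pos: [0.5933, 0.0664, 0.0759]
tcp_rot: [[-0.051, 0.999, 0.003], [0.999, 0.051, 0.002], [0.002, 0.003, -1.0]]
contact_force: [-2.7, 5.4, 10.4]
grip_width: 0.0006
finger_force: 5.4
([-14.42, -14.42, -14.42], (54, 241), [120.5], (167, 208)) [-3.01675917  4.8399181  10.95698834]
```

Fully pressed, the bubble rests at -14.4 mm, so the foot needs about 1.2 rad (69°) clockwise. Moving to the foot.

```bash
python3 -m handwheel '[{"dp":[0,0,25],"yaw":0},{"dp":[0,0,65],"yaw":0},{"dp":[-4,40,75],"yaw":-7},{"dp":[-8,88,75],"yaw":-14},{"dp":[-10,135,75],"yaw":-20}]' 110 20
python3 -m handwheel '[{"dp":[-3,45,0],"yaw":0},{"dp":[-3,56,0],"yaw":0},{"dp":[-3,56,0],"yaw":0},{"dp":[-3,56,0],"yaw":0},{"dp":[-3,56,0],"yaw":0}]'
python3 -m handwheel '[{"dp":[0,0,0],"yaw":0},{"dp":[0,0,0],"yaw":0}]'
python3 - <<'E'
from h import *
import pickle
s=state(); w=camera("wrist"); pickle.dump(s,open("s7.pkl","wb")); np.savez("i7.npz",w=w)
print(s["tool_pos"],np.degrees(np.arctan2(s["tcp_rot"][1,0],s["tcp_rot"][0,0])),s["grip_width"])
cv2.imwrite("pics/w7.png",w[:,:,::-1])
E
```

```text
t: 17.5
tool_pos: [0.5823, 0.2007, 0.1495]
tcp_rot: [[0.299, 0.954, 0.002], [0.954, -0.299, 0.0], [0.001, 0.002, -1.0]]
contact_force: [1.2, -0.5, 0.1]
grip_width: 0.0384
finger_force: 0.0
t: 18.0
tool_pos: [0.5791, 0.2541, 0.1483]
tcp_rot: [[0.294, 0.956, -0.001], [0.956, -0.294, -0.001], [-0.001, -0.0, -1.0]]
contact_force: [0.4, 0.7, 0.3]
grip_width: 0.0501
finger_force: 0.0
t: 18.2
tool_pos: [0.5793, 0.2545, 0.1487]
tcp_rot: [[0.295, 0.956, 0.0], [0.956, -0.295, -0.0], [-0.0, 0.0, -1.0]]
contact_force: [0.5, 0.2, -0.3]
grip_width: 0.05
finger_force: 0.0
[0.57931488 0.25452897 0.14867264] 72.86591760573656 0.04999067632659289
```

View pics/w7.png

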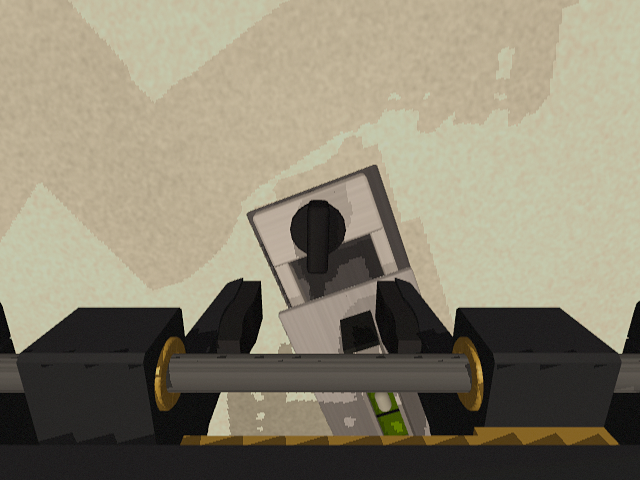

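The wing lies along the image column, from (318,200) to (317,272), so the yaw is right. I compute the shift.

Run:
```python
from h import *
import pickle
s=pickle.load(open("s7.pkl","rb"))
a=ray("wrist",(318.5,200),.091,s);b=ray("wrist",(317,271),.091,s);m=(a+b)/2;print(np.linalg.norm(a-b),np.degrees(np.arctan2(*(a-b)[1::-1])),(m-s["tool_pos"])*1000)
```

```text
0.047579548328534095 71.6313497143365 [  0.5707507    3.62089724 -57.67264494]
```

```bash
python3 -m handwheel '[{"dp":[0.5,3.5,-45],"yaw":-1},{"dp":[0.5,3.5,-80],"yaw":-1},{"dp":[0.5,3.5,-94],"yaw":-1},{"dp":[0.5,3.5,-94],"yaw":-1},{"dp":[0.5,3.5,-94],"yaw":-1}]'
python3 -m handwheel '[{"dp":[0,0,0],"yaw":0},{"dp":[0,0,0],"yaw":0},{"dp":[0,0,0],"yaw":0},{"dp":[0,0,0],"yaw":0},{"dp":[0,0,0],"yaw":0}]' 255 30
python3 -m handwheel '[{"dp":[0,0,0],"yaw":0},{"dp":[0,0,0],"yaw":0},{"dp":[0,0,0],"yaw":0}]'
```

```text
t: 18.75
tool_pos: [0.5804, 0.2595, 0.0557]
tcp_rot: [[0.31, 0.951, 0.001], [0.951, -0.31, 0.0], [0.001, 0.001, -1.0]]
contact_force: [0.6, 0.0, 0.6]
grip_width: 0.0501
finger_force: 0.0
t: 19.25
tool_pos: [0.5797, 0.2594, 0.055]
tcp_rot: [[0.31, 0.951, 0.001], [0.951, -0.31, 0.0], [0.0, 0.001, -1.0]]
contact_force: [1.0, -0.2, -0.2]
grip_width: 0.0139
finger_force: 30.0
t: 19.55
tool_pos: [0.5797, 0.2594, 0.0547]
tcp_rot: [[0.31, 0.951, 0.0], [0.951, -0.31, 0.0], [0.0, 0.0, -1.0]]
contact_force: [-0.4, -0.1, 0.4]
grip_width: 0.0136
finger_force: 30.0
```

Gripped the wing (13.6 mm, 30 N). Now I turn it.

```bash
python3 -m handwheel '[{"dp":[0,0,0.5],"yaw":-5},{"dp":[0,0,1.5],"yaw":-12},{"dp":[0,0,2.8],"yaw":-19},{"dp":[0,0,4],"yaw":-26},{"dp":[0,0,5],"yaw":-33}]'
python3 -m handwheel '[{"dp":[0,0,1],"yaw":-7},{"dp":[0,0,2.2],"yaw":-14},{"dp":[0,0,3.3],"yaw":-21},{"dp":[0,0,4.5],"yaw":-29},{"dp":[0,0,5.8],"yaw":-36}]'
python3 -m handwheel '[{"dp":[0,0,0],"yaw":0},{"dp":[0,0,0],"yaw":0},{"dp":[0,0,0],"yaw":0}]'
python3 -c "
from h import *
s=state();print(np.degrees(np.arctan2(s['tcp_rot'][1,0],s['tcp_rot'][0,0])),s['moment'],s['joints'])"
```

```text
t: 20.05
tool_pos: [0.5799, 0.2573, 0.0591]
tcp_rot: [[0.78, 0.626, 0.0], [0.626, -0.78, -0.003], [-0.002, 0.003, -1.0]]
contact_force: [2.0, -7.6, -1.5]
grip_width: 0.0143
finger_force: 30.1
t: 20.55
tool_pos: [0.5797, 0.2539, 0.0639]
tcp_rot: [[0.999, 0.048, -0.001], [0.048, -0.999, -0.009], [-0.001, 0.008, -1.0]]
contact_force: [3.7, -17.4, -3.4]
grip_width: 0.0138
finger_force: 30.4
t: 20.85
tool_pos: [0.5795, 0.2538, 0.0638]
tcp_rot: [[0.999, 0.052, -0.001], [0.052, -0.999, -0.008], [-0.002, 0.008, -1.0]]
contact_force: [3.5, -14.9, -3.1]
grip_width: 0.0139
finger_force: 30.3
3.0063066391965982 [-1.96632966 -0.51440361  0.01624766] [ 21.63101217  18.40880986 104.94609443  -0.48479555  56.89430413
 108.88995038]
```

```bash
python3 -m handwheel '[{"dp":[0,-4,0],"yaw":0},{"dp":[0,-4,0],"yaw":0},{"dp":[0,-4,0],"yaw":0},{"dp":[0,-4,0],"yaw":0}]' 145
python3 -m handwheel '[{"dp":[0,0,40],"yaw":0},{"dp":[0,0,85],"yaw":0},{"dp":[3,-20,85],"yaw":8},{"dp":[6,-60,85],"yaw":16},{"dp":[9,-100,85],"yaw":24}]'
python3 -m handwheel '[{"dp":[2,-40,0],"yaw":8},{"dp":[3.5,-90,0],"yaw":16},{"dp":[3.5,-90.5,0],"yaw":25},{"dp":[3.5,-90.5,0],"yaw":33},{"dp":[3.5,-90.5,0],"yaw":41}]' 255
python3 -m handwheel '[{"dp":[0,0,-20],"yaw":8},{"dp":[0,0,-42],"yaw":16},{"dp":[0,0,-48],"yaw":25},{"dp":[0,0,-48],"yaw":25},{"dp":[0,0,-48],"yaw":25}]'
python3 -c "
from h import *
print(bubble(2))"
```

```text
t: 21.25
tool_pos: [0.5795, 0.2559, 0.0656]
tcp_rot: [[0.999, 0.052, 0.0], [0.052, -0.999, 0.0], [0.0, -0.0, -1.0]]
contact_force: [0.1, -0.4, 0.1]
grip_width: 0.0382
finger_force: 0.0
t: 21.75
tool_pos: [0.5889, 0.1557, 0.1515]
tcp_rot: [[0.887, 0.461, 0.002], [0.461, -0.887, 0.001], [0.002, 0.0, -1.0]]
contact_force: [-0.3, -0.1, 1.7]
grip_width: 0.038
finger_force: 0.0
t: 22.25
tool_pos: [0.5921, 0.0646, 0.1506]
tcp_rot: [[0.37, 0.929, 0.0], [0.929, -0.37, 0.0], [0.0, 0.0, -1.0]]
contact_force: [0.2, 0.7, -0.4]
grip_width: 0.001
finger_force: 0.0
t: 22.75
tool_pos: [0.5923, 0.0653, 0.1028]
tcp_rot: [[-0.049, 0.999, 0.0], [0.999, 0.049, 0.0], [0.0, 0.001, -1.0]]
contact_force: [0.2, 0.4, 0.6]
grip_width: 0.0002
finger_force: 0.0
([14.64, 14.83], (67, 234), [185.0], (103, 144))
```

```bash
python3 -m handwheel '[{"dp":[0,0,-8],"yaw":0},{"dp":[0,0,-15],"yaw":0},{"dp":[0,0,-18],"yaw":0},{"dp":[0,0,-20],"yaw":0},{"dp":[0,0,-20],"yaw":0}]'
python3 -m handwheel '[{"dp":[0,0,-1],"yaw":0},{"dp":[0,0,-2],"yaw":0},{"dp":[0,0,-3],"yaw":0},{"dp":[0,0,-3],"yaw":0}]'
python3 -m handwheel '[{"dp":[0,0,-1],"yaw":0},{"dp":[0,0,-1],"yaw":0},{"dp":[0,0,-1],"yaw":0}]'
```

```text
t: 23.35
tool_pos: [0.5917, 0.065, 0.0823]
tcp_rot: [[-0.051, 0.999, -0.001], [0.999, 0.051, 0.0], [0.0, -0.001, -1.0]]
contact_force: [-1.4, -0.3, 2.6]
grip_width: 0.0001
finger_force: 1.3
t: 23.75
tool_pos: [0.5923, 0.0654, 0.0799]
tcp_rot: [[-0.052, 0.999, 0.001], [0.999, 0.052, 0.001], [0.001, 0.001, -1.0]]
contact_force: [-1.1, 3.1, 5.6]
grip_width: 0.0006
finger_force: 2.6
t: 24.05
tool_pos: [0.5924, 0.0655, 0.0794]
tcp_rot: [[-0.052, 0.999, 0.001], [0.999, 0.052, 0.001], [0.001, 0.001, -1.0]]
contact_force: [-2.1, 3.0, 6.3]
grip_width: 0.0003
finger_force: 3.2
```

```bash
python3 -m handwheel '[{"dp":[0,0,-1],"yaw":0},{"dp":[0,0,-2],"yaw":0},{"dp":[0,0,-2],"yaw":0}]'
python3 -m handwheel '[{"dp":[0,-1,-0.5],"yaw":0},{"dp":[0,-1,-0.5],"yaw":0},{"dp":[0,-1,-0.5],"yaw":0},{"dp":[0,-1,-0.5],"yaw":0},{"dp":[0,-1,-0.5],"yaw":0}]'
python3 -m handwheel '[{"dp":[0,0,0],"yaw":0},{"dp":[0,0,0],"yaw":0},{"dp":[0,0,0],"yaw":0},{"dp":[0,0,0],"yaw":0},{"dp":[0,0,0],"yaw":0}]' >/dev/null
python3 -m handwheel '[{"dp":[0,0,0],"yaw":0},{"dp":[0,0,0],"yaw":0},{"dp":[0,0,0],"yaw":0},{"dp":[0,0,0],"yaw":0},{"dp":[0,0,0],"yaw":0}]' >/dev/null
python3 -m handwheel '[{"dp":[0,0,0],"yaw":0},{"dp":[0,0,0],"yaw":0},{"dp":[0,0,0],"yaw":0},{"dp":[0,0,0],"yaw":0},{"dp":[0,0,0],"yaw":0}]'
python3 -c "
from h import *
print(bubble(3),state()['contact_force'])
cv2.imwrite('pics/w9.png',camera('wrist')[:,:,::-1])"
```

```text
t: 24.35
tool_pos: [0.593, 0.0659, 0.0788]
tcp_rot: [[-0.051, 0.999, 0.002], [0.999, 0.051, 0.002], [0.002, 0.002, -1.0]]
contact_force: [-5.9, 3.7, 13.0]
grip_width: 0.0007
finger_force: 6.6
t: 24.85
tool_pos: [0.5931, 0.0658, 0.0788]
tcp_rot: [[-0.051, 0.999, 0.003], [0.999, 0.051, 0.003], [0.003, 0.003, -1.0]]
contact_force: [-5.4, 6.5, 15.1]
grip_width: 0.0005
finger_force: 7.5
t: 26.35
tool_pos: [0.5931, 0.0658, 0.0788]
tcp_rot: [[-0.051, 0.999, 0.003], [0.999, 0.051, 0.003], [0.003, 0.003, -1.0]]
contact_force: [-5.7, 7.2, 14.7]
grip_width: 0.0007
finger_force: 7.5
([-0.44, -0.44, -0.44], (57, 245), [124.5, 189.5], (137, 180)) [-5.80744437  7.05119469 14.4496278 ]
```

View pics/w9.png

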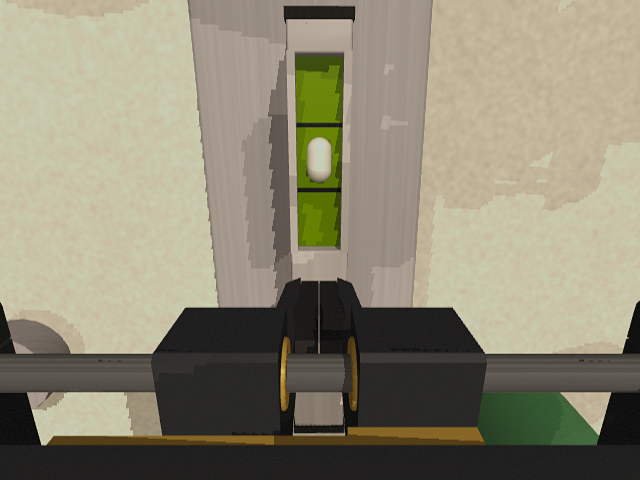

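The bubble (rows 137–180) sits between the lines at rows 124.5 and 189.5, and the level is central on the plate. I'll ease the push slightly from 14.5 N, recheck, and hand in.

```bash
python3 -m handwheel '[{"dp":[0,0,0.6],"yaw":0},{"dp":[0,0,0.6],"yaw":0},{"dp":[0,0,0.6],"yaw":0},{"dp":[0,0,0.6],"yaw":0},{"dp":[0,0,0.6],"yaw":0}]' >/dev/null
python3 -m handwheel '[{"dp":[0,0,0],"yaw":0},{"dp":[0,0,0],"yaw":0},{"dp":[0,0,0],"yaw":0},{"dp":[0,0,0],"yaw":0},{"dp":[0,0,0],"yaw":0}]' >/dev/null
python3 -m handwheel '[{"dp":[0,0,0],"yaw":0},{"dp":[0,0,0],"yaw":0},{"dp":[0,0,0],"yaw":0},{"dp":[0,0,0],"yaw":0},{"dp":[0,0,0],"yaw":0}]' >/dev/null
python3 -c "
from h import *
b=bubble(2);f=state()['contact_force'];print(b,f)
if abs(b[0][-1])<1.2 and f[2]>9.5: print(sign_off())"
```

```text
([-0.04, -0.04], (57, 245), [124.5, 189.5], (136, 179)) [-5.10703139  6.05553786 12.81144736]
the job is handed in; nothing more can be done
None
```

I handed the job in at about 28 s on the robot's clock: the level is on the middle of the plate, the fingers are holding it down at about 13 N with the plate on its stops, and the bubble is within 0.1 mm of centre.

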